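# Weigh the tall-capped sample vial

## Task

Weigh the sample vial with the tall cap: lift it by the cap straight up out of its pocket in the aluminium block, and stand it upright in the middle of the balance's round pan. Keep it upright on the way, set it down before letting go rather than dropping it, and leave the short-capped vial in the block.

Things in the scene. Friction and masses are not known exactly. Their poses are not given: they have to be found in the camera images.
- vial_cap (a point): Vial to weigh: brown glass body 27 mm wide, narrow neck, tall black round cap 26 mm wide, 34 mm high; 92 mm high in all, about 60 g. Point: centre of the cap, on the axis, 75 mm above the vial's underside, 17 mm below its top. z: up its axis; yaw means nothing. In its pocket this point is 33 mm, the cap's lower edge 16 mm above the block's top. The cap is the only place to grip it.
- short_vial_cap (a point): Vial to leave alone: the same brown glass body, but its black cap is only 14 mm high (26 mm wide; 72 mm high in all). Point: centre of its cap, 65 mm above its underside and 23 mm above the block's top.
- block: Fixed aluminium block, 74 (x) by 190 (y) by 50 mm high, yaw within 20 deg. Origin: centre of its underside. Three upright pockets 29.5 mm wide, 42 mm deep, at y -60, 0, +60 mm hold, in any order, the two vials and a grey plug (36 mm head, 5 mm proud). Room for fingers is on the x sides: close them along x. It stands left or right of the robot, the balance on the other side.
- pan (a point): Centre of the top face of the balance's pan, a fixed level aluminium disc 124 mm wide, 72 mm above the table. z up. The balance is a fixed white housing, 280 mm long, 190 mm wide, 58 mm high, its display towards the robot (-x of this frame); the pan's centre lies 40 mm towards +x from the housing's centre.
Things that resemble listed ones, but are neither listed nor needed, are in the scene too. What is shaped like the part that bears short_vial_cap but red or turquoise is not meant.

How it is judged:
On the way, in this order (a step that is already met when the one before it is completed fails the run):
1. the tall-capped vial is lifted clear of its pocket, upright (z of vial_cap in the frame of block above 0.127 m and angle between vial_cap's own z axis and vertical below 0.35 rad), for 0.1 s.
2. it is on the pan (its underside less than 10 mm above it), upright and within 25 mm of the middle, while the fingers still hold it (horizontal distance between vial_cap and pan below 0.025 m and z of vial_cap in the frame of pan between 0.068 and 0.085 m and angle between vial_cap's own z axis and vertical below 0.175 rad and contact force between vial and the fingers above 0.3 N), for 0.1 s.
At the end, for the whole second after the job is handed in: The tall-capped vial stands on the pan, at rest and released, upright within 10 degrees, its axis within 25 mm of the pan's centre; the short-capped vial is still in its pocket in the block (horizontal distance between vial_cap and pan below 0.025 m and z of vial_cap in the frame of pan between 0.068 and 0.08 m and angle between vial_cap's own z axis and vertical below 0.175 rad and linear speed of vial below 0.02 m/s and distance between short_vial_cap and block below 0.105 m); the robot touches nothing.
It fails at once if the tall-capped vial is tipped by more than 35 degrees (angle between vial_cap's own z axis and vertical above 0.61 rad).
It fails at once if the short-capped vial is moved more than 15 mm from its place (distance of short_vial_cap from where it was at the start of the episode above 0.015 m).
It also fails if it takes over 42 s, if anything falls off the work surface, if the arm or the gripper's body presses on something with over 40 N, if the wrist force passes 120 N, or if a joint passes its speed limit or range.

## Robot

A 6-joint arm with a two-finger parallel gripper is mounted at the origin on the work surface. World frame = base frame: x ahead of the robot, y to its left, z up, the work surface at z = 0. Lengths are in m, angles in rad, forces in N, time in s.
With the tool pointing down it reaches from about 0.35 to 0.975 m from the base axis. Payload 17.4 kg.
Tool frame: the origin (TCP) lies at the very end of the fingers, on their centre line; the grasp point (between the pads) lies robot.grip_depth behind it (robot.grip_depth is the distance from the TCP to the grasp point, in m); z points along the fingers, y is the direction in which the jaws open and shut (so a half turn about z gives the same grasp; the last joint's range is limited). The gripper opens to 85 mm and grips with 20 to 120 N. Pads are 22 mm wide; open, the fingers measure 114 mm over their backs; the gripper's body (76 mm by 85 mm) begins 54 mm behind the grasp point. The pads swing forward as they close: fully open they stand 13 mm farther back than shut.
Start: joints at [-0.038, 0.116, 1.442, -0, 1.584, -0.038], TCP at [0.675, -0, 0.231] pointing down, gripper open.
Joint ranges: [-2.83, 2.83], [-0.83, 2.19], [0.07, 2.5], [-1.14, 4.28], [0.01, 3], [-2.97, 2.97]. Speed limits (rad/s): [1.89, 1.89, 2.22, 3.14, 3.14, 3.14].

## Interface

Orientations are given as [roll, pitch, yaw] about the fixed x, y, z axes, in that order (R = Rz(yaw) Ry(pitch) Rx(roll)).
In Python, from rig import robot, eyes, models gives the robot as it stands.
- The arm moves only by the shell command python3 -m crank 'ROWS' [FORCE]. ROWS is JSON, a list of rows, each a list of 7 numbers: the turn, a rotation vector about the tool's x, y, z in degrees, then the shift along the tool's x, y, z in units of 40 mm (1.0 is 40 mm), then the opening, from -1 (shut) to 1 (fully open). A call has 1 to 20 rows; each row shifts and turns the commanded pose from where the row before left it, along the tool's axes as they then stand; what a row does not reach is not made up. A row lasts 1/12 s, in which the tool goes at most 41.7 mm and 7.16 degrees, less where a joint would pass 70% of its speed; a pose out of reach is approached as far as the arm can. A call is refused whole if a number of a shift passes 1 or a number of a turn 7.16, either way. A call with a gripper value outside its range is refused whole. The fingers move at their own pace and stop on an object; FORCE is the grip in N (left out, the last holds). Time passes only in rows, so rows that do not move let the fingers close. It gives the time, the measured TCP pose, the force and the opening at its end, in the units of the state.
- robot.get_state(): the state, without advancing time (a new reading comes with each control period).
- eyes.capture(name): name is "scene" or "side" or "wrist"; returns a dict with "color" (420x560x3 uint8, red, green, blue), "z_map" (420x560 float32, m along the optical axis (not along the pixel's ray), 0 where there is no reading), "mtx" (3x3 intrinsics, pixels), "rvec" (rotation vector, rad) and "tvec" (3), from world to camera coordinates, as OpenCV has them; the wrist camera has in their place "tool_from_camera" (4x4, takes a point from camera to tool coordinates, whose origin is the TCP and whose axes are the flange's). Camera axes: x right, y down, z forward; pixel columns grow to the right and rows downward; lengths in m; the calibration is good to about 2 mm. A picture is of the moment at which its call begins: read the wrist's pose just before it.
- robot.close_job(): hands the job in, once; it reports no verdict.
Trained networks look in the newest picture that a camera, given by its name, has taken for a name from the list of things; names that differ only in an ending like _2 or _b are one class to them, and where a whole thing is asked for, a point or a joint stands for the part that bears it (a point fixed in the world has none). Each returns a list of dicts, best first, with "confidence" (0 to 1); they miss things now and then, are a little off and sometimes report something else, mostly with a low value. They report only what shows in the picture. A call takes as long as a camera call. They do not tell look-alikes from the thing itself.
- models.regions_of(label, camera): "pixels" (420x560 bool, what is visible of it) and "box" ([left, top, width, height] in pixels, round what is visible of it).
- models.spot_point(label, camera): "uv" ([column, row] in pixels: a listed point, or the origin of a listed thing).
The state is a dict: "clock": time; "joint_positions": joint angles; "qvel": joint speeds; "joint_torque": joint torques, N m; "tool_pos": TCP position; "ee_rot": TCP orientation; "wrist_force": force on the tool from outside, world axes, zero at the start; "wrist_torque": the same for the moment, N m; "finger_gap": opening from 0.0 (shut) to 1.0 (fully open).
Only numpy, scipy, OpenCV 4.12 (cv2) and the standard library are available. Lean on these libraries where they do the work, as an engineer would, in place of code of your own. Each camera call takes 0.05 s, during which the arm holds its last target.

## Working session

There is one attempt and no reset: what is moved stays moved. The work goes in short steps, Python scripts to look and compute and a shell command to move; the robot and the scene stay as the last step left them, time stands still between calls to the robot, and variables do not carry over. Pictures are saved under pics/ and viewed, and the job is handed in when it is done.

```bash
mkdir -p pics; ls; cat > h.py <<'E'
import numpy as np, cv2
from rig import robot, eyes, models
def world(c,u,v,z=None):
    """pixel -> world; at depth z or from z_map"""
    K=c["mtx"]; R=cv2.Rodrigues(np.array(c["rvec"],float))[0]; t=np.array(c["tvec"],float).ravel()
    if z is None: z=c["z_map"][int(round(v)),int(round(u))]
    p=np.array([(u-K[0][2])/K[0][0]*z,(v-K[1][2])/K[1][1]*z,z])
    return R.T@(p-t)
def atz(c,u,v,h):
    a=world(c,u,v,0.0); b=world(c,u,v,1.0)
    return a+(b-a)*(h-a[2])/(b[2]-a[2])
def cloud(c,mask):
    v,u=np.nonzero(mask&(c["z_map"]>0)); z=c["z_map"][v,u]
    K=np.array(c["mtx"]); R=cv2.Rodrigues(np.array(c["rvec"],float))[0]; t=np.array(c["tvec"],float).ravel()
    P=np.stack([(u-K[0,2])/K[0,0]*z,(v-K[1,2])/K[1,1]*z,z],1)
    return (P-t)@R
E
python3 - <<'E'
from h import *
print(robot.grip_depth, robot.get_state())
for n in ("scene","side"):
    c=eyes.capture(n); cv2.imwrite(f"pics/{n}0.png",c["color"][:,:,::-1])
    for l in ("vial_cap","short_vial_cap","pan","block"):
        for d in models.spot_point(l,n):
            u,v=d["uv"]; print(n,l,round(d["confidence"],2),np.round([u,v]),np.round(world(c,u,v),3), np.round(atz(c,u,v,{"vial_cap":.083,"short_vial_cap":.073,"pan":.072,"block":0}[l]),3))
E
```

```text
pics
0.0187 {'clock': 0.0, 'joint_positions': array([-3.77853234e-02,  1.16472249e-01,  1.44228095e+00,  1.45368505e-05,
        1.58400901e+00, -3.78083348e-02]), 'qvel': array([-6.30655300e-04,  3.70472866e-04,  4.04678050e-06,  1.67513172e-03,
        1.01595466e-03, -5.52310315e-04]), 'joint_torque': array([-3.01628024e-03, -7.32023120e+01, -6.32483125e+01, -3.67824050e-04,
        6.55109907e-03, -4.52531231e-05]), 'tool_pos': array([6.74799944e-01, 1.27527621e-05, 2.30561703e-01]), 'ee_rot': array([-3.14042449e+00, -5.87336405e-05,  1.57081949e+00]), 'wrist_force': array([-0.30567077, -0.39063388,  0.021502  ]), 'wrist_torque': array([-0.04974748, -0.03331996, -0.02386323]), 'finger_gap': 1.0028137281920235}
scene vial_cap 0.64 [152. 254.] [ 0.507 -0.283  0.097] [ 0.492 -0.279  0.083]
scene short_vial_cap 0.83 [177. 215.] [ 0.408 -0.19   0.074] [ 0.407 -0.19   0.073]
scene short_vial_cap 0.8 [184. 244.] [ 0.498 -0.218  0.08 ] [ 0.491 -0.216  0.073]
scene short_vial_cap 0.72 [212. 279.] [ 0.595 -0.215  0.069] [ 0.599 -0.216  0.073]
scene short_vial_cap 0.7 [140. 226.] [ 0.394 -0.262  0.071] [ 0.397 -0.263  0.073]
scene pan 0.92 [398. 174.] [0.559 0.272 0.073] [0.558 0.273 0.072]
scene block 0.78 [187. 273.] [ 0.526 -0.232  0.036] [ 0.494 -0.22   0.   ]
scene block 0.59 [181. 246.] [ 0.499 -0.225  0.08 ] [ 0.419 -0.195  0.   ]
side vial_cap 0.74 [324. 300.] [ 0.485 -0.29   0.098] [ 0.49  -0.274  0.083]
side short_vial_cap 0.93 [358. 277.] [ 0.569 -0.218  0.071] [ 0.568 -0.22   0.073]
side short_vial_cap 0.86 [313. 281.] [ 0.486 -0.222  0.079] [ 0.488 -0.215  0.073]
side short_vial_cap 0.7 [260. 280.] [ 0.401 -0.191  0.072] [ 0.401 -0.193  0.073]
side short_vial_cap 0.63 [260. 311.] [ 0.388 -0.264  0.069] [ 0.387 -0.268  0.073]
side pan 0.57 [292. 153.] [0.568 0.283 0.07 ] [0.567 0.278 0.072]
side block 0.68 [312. 311.] [ 0.476 -0.261  0.049] [ 0.491 -0.212  0.   ]
```

View pics/scene0.png

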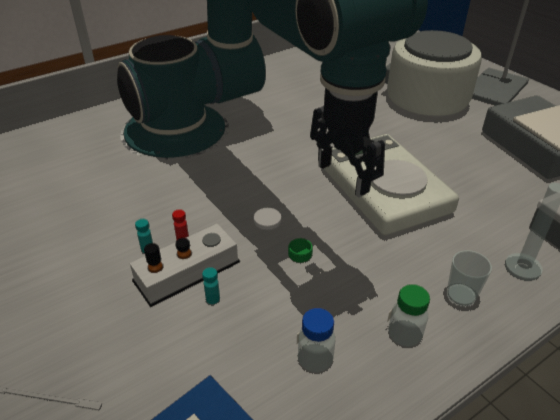

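View pics/side0.png

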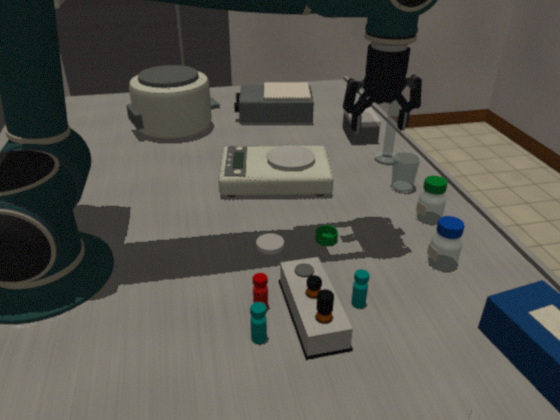

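The scene view shows the block on the right (187,262). The tall cap is at (152,250) on its outer end, the short cap is in the middle at (183,245), and the plug is at (211,239). Red and turquoise decoys stand beside the block, and the balance pan is at (398,177). The side view agrees, with the tall cap at (324,300). Next I'll refine the positions with depth.

```bash
cat > m.py <<'E'
from h import *
for n in ("scene","side"):
    c=eyes.capture(n)
    hsv=cv2.cvtColor(c["color"],cv2.COLOR_RGB2HSV)
    P=cloud(c,np.ones((420,560),bool)); v,u=np.nonzero(c["z_map"]>0); col=c["color"][v,u].astype(int)
    # block top
    m=(abs(P[:,2]-.05)<.004)&(P[:,0]>.4)&(P[:,0]<.58)&(P[:,1]<-.08)&(P[:,1]>-.38)
    r=cv2.minAreaRect(P[m][:,:2].astype(np.float32)); print(n,"block",m.sum(),r, P[m][:,2].mean())
    for nm,x,y in (("tall",.49,-.277),("short",.49,-.216)):
        near=(np.hypot(P[:,0]-x,P[:,1]-y)<.028)&(col.max(1)<60)
        Q=P[near]; top=Q[:,2].max(); zt={"tall":.100,"short":.080}[nm]
        T=Q[Q[:,2]>zt-.004]
        cc,rad=cv2.minEnclosingCircle(T[:,:2].astype(np.float32))
        # circle fit with known radius on all cap points (sides)
        S=Q[(Q[:,2]>zt-.03 if nm=="tall" else Q[:,2]>zt-.012)&(Q[:,2]<zt-.005)]
        from scipy.optimize import least_squares
        f=least_squares(lambda p:np.hypot(S[:,0]-p[0],S[:,1]-p[1])-.013,[x,y],loss="soft_l1",f_scale=.001)
        print(nm,"ztop",np.percentile(Q[:,2],[90,97,100]),"top circ",cc,rad,len(T),"side fit",f.x,len(S))
    # pan
    m=(abs(P[:,2]-.072)<.004)&(np.hypot(P[:,0]-.56,P[:,1]-.275)<.09)
    cc,rad=cv2.minEnclosingCircle(P[m][:,:2].astype(np.float32)); print("pan",cc,rad,m.sum(),P[m][:,2].mean(), np.median(P[m],0), P[m].min(0),P[m].max(0))
E
python3 m.py
```

```text
scene block 2341 ((0.48992812633514404, -0.21866337954998016), (0.17921894788742065, 0.1913551539182663), 0.6142691373825073) 0.05022370638399877
tall ztop [0.10090669 0.1019014  0.10446226] top circ (0.4919193387031555, -0.27930644154548645) 0.014060801826417446 129 side fit [ 0.49089496 -0.27871137] 140
short ztop [0.08150614 0.08236536 0.08346507] top circ (0.49047428369522095, -0.21940690279006958) 0.014880961738526821 118 side fit [ 0.48954291 -0.21868523] 35
pan (0.5608989596366882, 0.2660995125770569) 0.06542595475912094 1378 0.07239552240195626 [0.57266136 0.26871113 0.07244213] [0.50448503 0.20286374 0.06819163] [0.62622369 0.32856083 0.07598215]
side block 2526 ((0.49413570761680603, -0.216298907995224), (0.15390664339065552, 0.20257794857025146), 24.40743637084961) 0.04911426158128916
tall ztop [0.0994138  0.10014551 0.10183508] top circ (0.48949360847473145, -0.2791781425476074) 0.013468941673636436 157 side fit [ 0.48970105 -0.278387  ] 185
short ztop [0.07996696 0.08033726 0.08178181] top circ (0.48853936791419983, -0.21980157494544983) 0.013814568519592285 124 side fit [ 0.48838497 -0.21832983] 47
pan (0.5598453879356384, 0.2653605341911316) 0.06489299982786179 859 0.07070388818629958 [0.55898947 0.26147098 0.07070535] [0.49861459 0.20246986 0.06803376] [0.62127521 0.32961266 0.07450535]
```

```bash
python3 -m crank '[[0,0,0,-0.58,-0.38,0,1],[0,0,0,-0.58,-0.38,0,1],[0,0,0,-0.58,-0.38,0,1],[0,0,0,-0.58,-0.38,0,1],[0,0,0,-0.58,-0.38,0,1],[0,0,0,-0.58,-0.38,0,1],[0,0,0,-0.58,-0.38,0,1],[0,0,0,-0.58,-0.38,0,1],[0,0,0,-0.58,-0.38,0,1],[0,0,0,-0.58,-0.38,0,1],[0,0,0,-0.58,-0.38,0,1],[0,0,0,-0.58,-0.38,0,1],[0,0,0,0,0,0.5,1],[0,0,0,0,0,0.5,1],[0,0,0,0,0,0,1],[0,0,0,0,0,0,1]]' 30
cat > w.py <<'E'
from h import *
from scipy.spatial.transform import Rotation as Ro
import sys
s=robot.get_state(); c=eyes.capture("wrist")
cv2.imwrite(f"pics/{sys.argv[1]}.png",c["color"][:,:,::-1])
T=np.eye(4); T[:3,:3]=Ro.from_euler("xyz",s["ee_rot"]).as_matrix(); T[:3,3]=s["tool_pos"]
M=T@np.array(c["tool_from_camera"]); K=np.array(c["mtx"])
v,u=np.nonzero(c["z_map"]>0); z=c["z_map"][v,u]
P=np.stack([(u-K[0,2])/K[0,0]*z,(v-K[1,2])/K[1,1]*z,z],1)@M[:3,:3].T+M[:3,3]
print(s["clock"],s["tool_pos"],s["ee_rot"],s["finger_gap"])
E
cat > w1.py <<'E'
from w import *
col=c["color"][v,u].astype(int)
for x,y,h in ((.49,-.279,.1),(.49,-.219,.08)):
    m=(np.hypot(P[:,0]-x,P[:,1]-y)<.03)&(abs(P[:,2]-h)<.005)
    if m.sum()>9: print(cv2.minEnclosingCircle(P[m][:,:2].astype(np.float32)),m.sum(),np.median(P[m],0))
E
python3 w1.py w1
```

```text
clock: 1.93
tool_pos: [0.4923, -0.2782, 0.1909]
ee_rot: [-3.14, -0.001, 1.571]
wrist_force: [0.6, 0.1, 0.4]
finger_gap: 1.003
1.9333 [ 0.49226619 -0.27822323  0.19092708] [-3.14023500e+00 -8.64552869e-04  1.57075516e+00] 1.0030117163397754
((0.4926176071166992, -0.27763330936431885), 0.01390327699482441) 1146 [ 0.49238979 -0.2765499   0.09921306]
((0.49161407351493835, -0.21752586960792542), 0.0136063601821661) 1162 [ 0.49166089 -0.21747346  0.07925646]
```

View pics/w1.png

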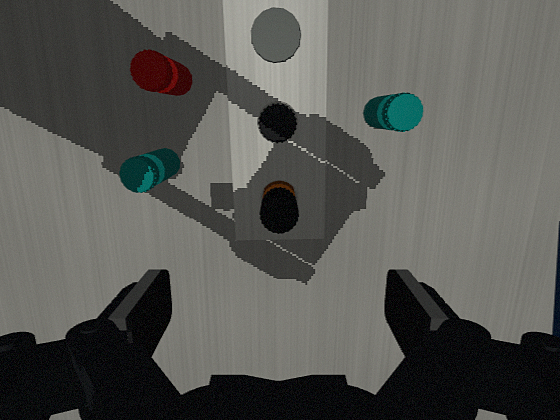

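The wrist view shows the tall cap at (279,208), centred between the open fingers (170 and 387). The short cap (277,122) and plug (276,35) are further along the block, and the decoys are clear of the finger path. I'll descend now.

```bash
python3 -m crank '[[0,0,0,0,0,0.45,1],[0,0,0,0,0,0.45,1],[0,0,0,0,0,0.45,1],[0,0,0,0,0,0.45,1],[0,0,0,0,0,0.45,1],[0,0,0,0,0,0.45,1],[0,0,0,0,0,0.4,1],[0,0,0,0,0,0,1],[0,0,0,0,0,0,1]]' 30
python3 -m crank '[[0,0,0,0,0,0,0.3],[0,0,0,0,0,0,0.0],[0,0,0,0,0,0,-0.2],[0,0,0,0,0,0,-0.4],[0,0,0,0,0,0,-0.6],[0,0,0,0,0,0,-1],[0,0,0,0,0,0,-1],[0,0,0,0,0,0,-1],[0,0,0,0,0,0,-1],[0,0,0,0,0,0,-1]]' 30
python3 w.py w2
```

```text
clock: 2.73
tool_pos: [0.493, -0.2783, 0.0683]
ee_rot: [3.141, 0.0, 1.571]
wrist_force: [-0.3, 0.4, 0.7]
finger_gap: 1.0
clock: 3.57
tool_pos: [0.4928, -0.2786, 0.0679]
ee_rot: [3.141, 0.0, 1.571]
wrist_force: [-0.5, 0.1, 6.9]
finger_gap: 0.293
3.5667 [ 0.49283167 -0.27858339  0.06792484] [3.14094329e+00 4.26881008e-04 1.57077044e+00] 0.2928963965345997
```

View pics/w2.png

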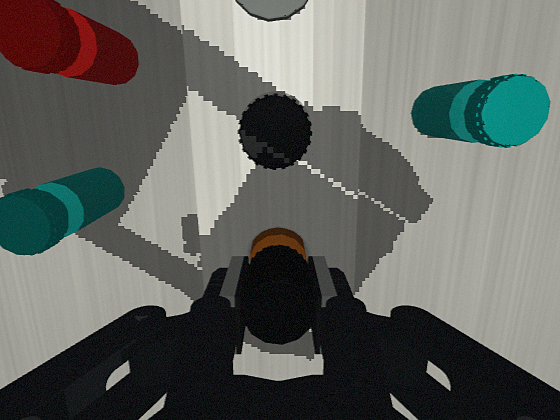

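The pads hold the tall cap (279,295) with a gap of about 25 mm, and the short vial is untouched. I'll lift straight up.

```bash
python3 -m crank '[[0,0,0,0,0,-0.1,-1],[0,0,0,0,0,-0.15,-1],[0,0,0,0,0,-0.2,-1],[0,0,0,0,0,-0.25,-1],[0,0,0,0,0,-0.3,-1],[0,0,0,0,0,-0.3,-1],[0,0,0,0,0,-0.3,-1],[0,0,0,0,0,-0.3,-1],[0,0,0,0,0,-0.3,-1],[0,0,0,0,0,-0.3,-1],[0,0,0,0,0,-0.3,-1],[0,0,0,0,0,-0.3,-1],[0,0,0,0,0,-0.2,-1],[0,0,0,0,0,-0.1,-1],[0,0,0,0,0,0,-1],[0,0,0,0,0,0,-1],[0,0,0,0,0,0,-1]]' 30
python3 - <<'E'
from h import *
for n in ("scene","side"):
    c=eyes.capture(n); cv2.imwrite(f"pics/{n}1.png",c["color"][:,:,::-1])
E
```

```text
clock: 5.03
tool_pos: [0.4924, -0.2783, 0.2025]
ee_rot: [-3.141, -0.001, 1.571]
wrist_force: [-1.9, -0.8, -2.4]
finger_gap: 0.296
```

View pics/side1.png

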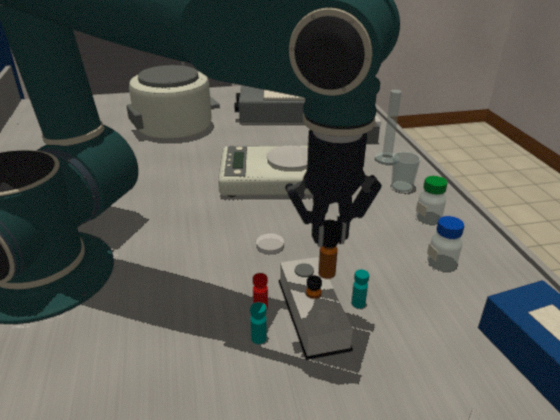

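View pics/scene1.png

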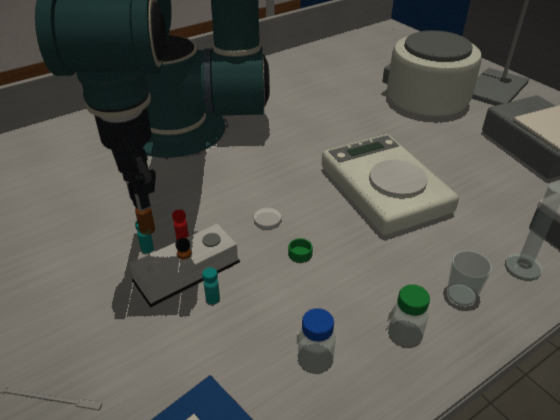

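The vial is out of its pocket and hangs upright (side view 328,258). The short vial is still in place (314,286). The pan is unobstructed now, so I'll remeasure it.

```bash
python3 - <<'E'
from h import *
c=eyes.capture("scene"); 
for d in models.spot_point("pan","scene")[:2]: print(d["confidence"],atz(c,*d["uv"],.072))
P=cloud(c,np.ones((420,560),bool))
m=(abs(P[:,2]-.0724)<.005)&(np.hypot(P[:,0]-.56,P[:,1]-.268)<.08)
print(cv2.minEnclosingCircle(P[m][:,:2].astype(np.float32)),m.sum(),np.median(P[m],0),P[m].mean(0),P[m].min(0),P[m].max(0))
E
```

```text
0.7 [0.56554176 0.25334687 0.072     ]
((0.564630389213562, 0.26737695932388306), 0.06456645578145981) 1590 [0.56665069 0.26282797 0.07234171] [0.56633605 0.26344609 0.07230008] [0.50028888 0.20295945 0.06741846] [0.62537014 0.32795905 0.07675897]
```

```bash
python3 -m crank '[[0,0,0,0.2,0.03,0,-1],[0,0,0,0.4,0.05,0,-1],[0,0,0,0.6,0.08,0,-1],[0,0,0,0.68,0.09,0,-1],[0,0,0,0.68,0.09,0,-1],[0,0,0,0.68,0.09,0,-1],[0,0,0,0.68,0.09,0,-1],[0,0,0,0.68,0.09,0,-1],[0,0,0,0.68,0.09,0,-1],[0,0,0,0.68,0.09,0,-1],[0,0,0,0.68,0.09,0,-1],[0,0,0,0.68,0.09,0,-1],[0,0,0,0.68,0.09,0,-1],[0,0,0,0.68,0.09,0,-1],[0,0,0,0.68,0.09,0,-1],[0,0,0,0.68,0.09,0,-1],[0,0,0,0.68,0.09,0,-1],[0,0,0,0.6,0.09,0,-1],[0,0,0,0.4,0.09,0,-1],[0,0,0,0.2,0.09,0,-1]]' 30
python3 -m crank '[[0,0,0,0.4,0,0,-1],[0,0,0,0.6,0,0,-1],[0,0,0,0.4,0,0,-1],[0,0,0,0.2,0,0,-1],[0,0,0,0,0,0,-1],[0,0,0,0,0,0,-1]]' 30
cat > w3.py <<'E'
from w import *
m=(abs(P[:,2]-.0715)<.005)&(np.hypot(P[:,0]-.563,P[:,1]-.266)<.075)
Q=P[m]; print(m.sum(),cv2.minEnclosingCircle(Q[:,:2].astype(np.float32)),np.median(Q,0),Q.min(0),Q.max(0))
E
python3 w3.py w3
```

```text
clock: 6.9
tool_pos: [0.56, 0.2004, 0.2031]
ee_rot: [-3.141, -0.0, 1.572]
wrist_force: [-0.2, -0.2, -0.2]
finger_gap: 0.298
clock: 7.4
tool_pos: [0.5602, 0.262, 0.2031]
ee_rot: [-3.141, 0.0, 1.571]
wrist_force: [0.3, -0.1, -1.3]
finger_gap: 0.294
7.4 [0.56023522 0.26198554 0.20314957] [-3.14133673e+00  4.41978841e-04  1.57116747e+00] 0.2936734859098796
16457 ((0.5646952390670776, 0.2686071991920471), 0.06197160482406616) [0.56703116 0.27915429 0.07132556] [0.50319551 0.21393905 0.06872877] [0.62609698 0.32980836 0.07408929]
```

View pics/w3.png

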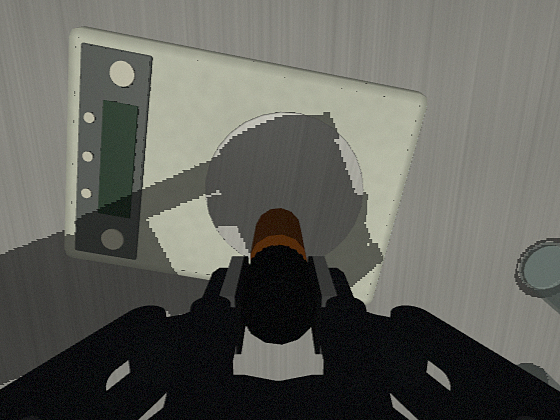

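The vial (279,240) is held over the pan, whose centre projects near (284,185). The fitted pan radius of 62.0 mm matches the stated size, and its centre is (0.5647, 0.2686). I'll correct by +4.5 mm in x and +6.6 mm in y and descend.

```bash
python3 -m crank '[[0,0,0,0.09,0.06,0,-1],[0,0,0,0.08,0.05,0,-1],[0,0,0,0,0,0.2,-1],[0,0,0,0,0,0.3,-1],[0,0,0,0,0,0.3,-1],[0,0,0,0,0,0.3,-1],[0,0,0,0,0,0.25,-1],[0,0,0,0,0,0.15,-1],[0,0,0,0,0,0.1,-1],[0,0,0,0,0,0.05,-1],[0,0,0,0,0,0,-1],[0,0,0,0,0,0,-1]]' 30
python3 -m crank '[[0,0,0,0,0,0.03,-1],[0,0,0,0,0,0.03,-1],[0,0,0,0,0,0,-1]]'
```

```text
clock: 8.45
tool_pos: [0.5648, 0.2693, 0.1378]
ee_rot: [3.141, -0.0, 1.571]
wrist_force: [0.1, -0.0, -0.4]
finger_gap: 0.294
clock: 8.7
tool_pos: [0.5646, 0.2692, 0.1349]
ee_rot: [3.141, -0.0, 1.571]
wrist_force: [-0.3, -0.2, -0.1]
finger_gap: 0.298
```

```bash
python3 -m crank '[[0,0,0,0,0,0.025,-1],[0,0,0,0,0,0.025,-1],[0,0,0,0,0,0,-1],[0,0,0,0,0,0,-1]]'
python3 -m crank '[[0,0,0,0,0,0.02,-1],[0,0,0,0,0,0,-1],[0,0,0,0,0,0,-1]]'
python3 -m crank '[[0,0,0,0,0,0.02,-1],[0,0,0,0,0,0,-1],[0,0,0,0,0,0,-1]]'
```

```text
clock: 9.03
tool_pos: [0.5646, 0.2692, 0.1328]
ee_rot: [-3.142, 0.0, 1.571]
wrist_force: [-0.4, 0.3, -0.1]
finger_gap: 0.293
clock: 9.28
tool_pos: [0.5646, 0.2692, 0.1321]
ee_rot: [-3.142, 0.0, 1.571]
wrist_force: [-0.2, 0.7, -1.5]
finger_gap: 0.292
clock: 9.53
tool_pos: [0.5648, 0.2693, 0.1319]
ee_rot: [3.141, -0.0, 1.571]
wrist_force: [-1.7, -0.8, 6.5]
finger_gap: 0.292
```

Contact: the upward force is 6.5 N, at the height expected for the vial's underside on the pan. I'll take a quick look before releasing.

```bash
python3 - <<'E'
from h import *
c=eyes.capture("side"); cv2.imwrite("pics/side2.png",cv2.resize(c["color"][80:220,190:390,::-1],None,fx=4,fy=4))
print(robot.get_state()["wrist_force"])
E
```

```text
[-0.59098515 -0.72498771  5.34976206]
```

View pics/side2.png

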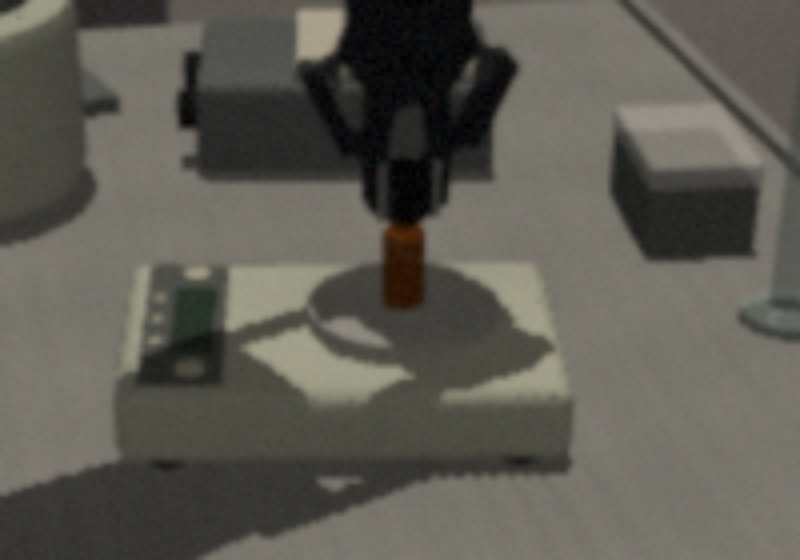

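The vial stands upright at the middle of the pan (base at 403,305 in the enlarged crop) and is still held. I'll release it now.

```bash
python3 -m crank '[[0,0,0,0,0,0,-0.35],[0,0,0,0,0,0,-0.25],[0,0,0,0,0,0,-0.1],[0,0,0,0,0,0,0.1],[0,0,0,0,0,0,0.4],[0,0,0,0,0,0,0.7],[0,0,0,0,0,0,1],[0,0,0,0,0,0,1],[0,0,0,0,0,0,1],[0,0,0,0,0,0,1]]'
python3 w3.py w4
```

```text
clock: 10.42
tool_pos: [0.5646, 0.2692, 0.1313]
ee_rot: [3.142, 0.0, 1.571]
wrist_force: [0.4, 0.1, 0.6]
finger_gap: 0.997
10.4167 [0.56461863 0.26916478 0.13132162] [3.14157595e+00 4.47707492e-06 1.57077660e+00] 0.9965847156804131
25677 ((0.5648432970046997, 0.2683362066745758), 0.06212778389453888) [0.56485881 0.28326136 0.07139048] [0.50323797 0.21197822 0.06705417] [0.6265104  0.33022815 0.07648908]
```

View pics/w4.png

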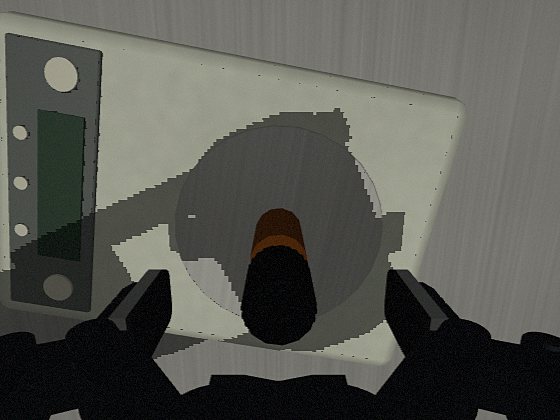

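The fingers are open and clear, and the vial stands upright (cap at 279,300). I'll retreat straight up and check.

```bash
python3 -m crank '[[0,0,0,0,0,-0.2,1],[0,0,0,0,0,-0.4,1],[0,0,0,0,0,-0.5,1],[0,0,0,0,0,-0.5,1],[0,0,0,0,0,-0.5,1],[0,0,0,0,0,-0.5,1],[0,0,0,0,0,-0.4,1],[0,0,0,0,0,-0.2,1],[0,0,0,0,0,0,1],[0,0,0,0,0,0,1],[0,0,0,0,0,0,1],[0,0,0,0,0,0,1]]'
cat > w5.py <<'E'
from w3 import *
m=(abs(P[:,2]-.164)<.005)&(np.hypot(P[:,0]-.563,P[:,1]-.266)<.06)
print("cap top",cv2.minEnclosingCircle(P[m][:,:2].astype(np.float32)),m.sum(),np.median(P[m],0))
for n in ("side","scene"):
    c=eyes.capture(n)
    cv2.imwrite(f"pics/{n}3.png",c["color"][:,:,::-1])
    for l in ("vial_cap","short_vial_cap"):
        for d in models.spot_point(l,n): print(n,l,d["confidence"],np.round(world(c,*d["uv"]),3))
E
python3 w5.py w5
```

```text
clock: 11.47
tool_pos: [0.5643, 0.2691, 0.2579]
ee_rot: [-3.14, 0.001, 1.571]
wrist_force: [-0.1, -1.3, -0.8]
finger_gap: 0.998
11.4667 [0.56432692 0.26905736 0.25794618] [-3.13995409e+00  6.97141651e-04  1.57079309e+00] 0.9982525393984948
11701 ((0.564440131187439, 0.2684464156627655), 0.062201619148254395) [0.56427248 0.27717925 0.07133544] [0.50350478 0.20737206 0.06710216] [0.62602665 0.32992596 0.07572514]
cap top ((0.5645397901535034, 0.27033695578575134), 0.013812878169119358) 1126 [0.56475461 0.27116538 0.16326244]
side vial_cap 0.77 [0.561 0.257 0.157]
side short_vial_cap 0.82 [ 0.487 -0.225  0.078]
side short_vial_cap 0.72 [ 0.387 -0.262  0.069]
side short_vial_cap 0.58 [ 0.397 -0.195  0.069]
side short_vial_cap 0.56 [ 0.572 -0.222  0.072]
scene vial_cap 0.86 [0.571 0.261 0.157]
scene short_vial_cap 0.81 [ 0.4   -0.192  0.072]
scene short_vial_cap 0.78 [ 0.592 -0.216  0.068]
scene short_vial_cap 0.6 [ 0.496 -0.217  0.08 ]
scene short_vial_cap 0.56 [ 0.393 -0.261  0.071]
```

View pics/side3.png

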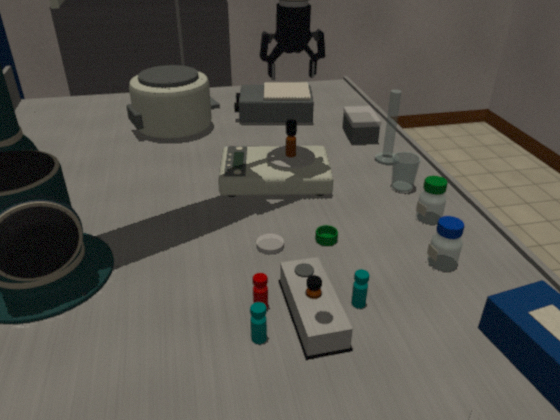

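The tall vial stands upright on the pan (291,138), the short vial is still in the block (314,287), and the gripper is well clear.

```bash
python3 -c "
from rig import robot
print(robot.get_state()['qvel'].round(4)); print(robot.close_job())"
```

```text
[-0.0007 -0.0015 -0.0017 -0.0017  0.0005  0.0002]
the job is handed in; nothing more can be done
None
```

The tall-capped vial is standing upright on the balance pan, and I handed the job in shortly after 11.5 s on the robot's clock. I gripped it by the cap at 30 N, lifted it straight out of its pocket and carried it upright. It touched down at about 6 N, and only then did I release it and back straight up.

**Last checks:**
- **Tall vial:** the wrist camera put the cap top about 2 mm from the pan's centre. It read about 0.163 m high, where 0.164 m is expected. The vial looked upright in the side view.
- **Short vial:** it was still in the middle pocket at the position found at the start.
- **Robot:** the gripper was open and about 95 mm above the vial, with no contact.

**Disagreement:** the network's single pan-centre points were up to about 15 mm off the depth fits. I used the wrist-depth circle instead, because its radius of 62.0 mm matched the stated pan size.

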